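# Shut the access panel and lock its quarter-turn fastener

## Task

The access panel of the grey control enclosure on the bench stands ajar: push it fully shut with a fingertip, then set a fingertip in the slot of its quarter-turn fastener and turn the fastener clockwise (seen from above) as far as it goes, so that the panel is locked. Only push: do not grip or lift anything, and leave the loose parts that lie around the enclosure where they are.

Things in the scene. Friction and masses are not known exactly. Their poses are not given: they have to be found in the camera images.
- enclosure: Grey open-topped metal enclosure, fixed to the bench, 180 mm deep (its x) x 200 mm wide (its y) x 75 mm high. Origin: centre of its underside. x points from its front (nearest the robot) to its back, where the panel is hinged; y to the left, z up. It stands at a different place and yaw each time.
- panel (a joint): Opening angle (rad) of the bare aluminium access panel on the enclosure: 0 fully shut, grows as the front edge rises; starts at 0.3 to 0.55, stop at 0.9. Panel 182 mm from hinge line to front edge, 200 mm wide, 6 mm thick; when shut its upper face is 82 mm above the bench. The stiff hinge holds it wherever it is left; 2 to 4 N down near the front edge pushes it shut.
- panel_hinge (a point): Middle of the panel's hinge line, at x = +88 mm, y = 0, z = 79 mm of the enclosure; the line runs along the enclosure's y. The panel's upper face is 3 mm above it.
- press_spot (a point): A bare spot on the upper face of the panel near its front left corner, 160 mm ahead of the hinge line and 78 mm left of the middle, good for pushing the panel shut; it moves with the panel.
- fastener (a joint): Turn (rad) of the fastener: 0 unlocked (slot along the enclosure's x, front to back), grows clockwise seen from above to a stop at 1.571 = locked (slot along the enclosure's y); starts at 0 to 0.5. Friction 0.12 N m: 4 to 5 N at 28 mm from the axis; it stays where it is left. Its tongue passes under a keeper only if the panel is shut; with the panel ajar by over 0.025 rad it jams.
- fastener_axis (a point): Point on the fastener's axis level with the tops of its half-moons, 112 mm ahead of the hinge line on the panel's middle line, 24 mm above the panel's upper face (106 mm above the bench when shut); moves with the panel. A grey collar round the fastener, fixed to the panel, is 116 mm across and 22 mm high.
- slot_end (a point): Point on the slot's solid floor, 28 mm from the axis, midway between the half-moons, 86 mm above the bench when shut; the end nearest the robot at 0, it swings to the enclosure's left in locking. The fastener is a dark steel disc, 101 mm across, with two smooth half-moons 20 mm high that leave a slot 40 mm wide, 92 mm long, 20 mm deep. A fingertip moved clockwise here pushes a half-moon.
- feeler: Loose feeler gauge set, 22x99x10 mm, lying left of the enclosure; leave it alone. Origin: centre of its underside.
- bearing: Loose ball bearing, 52 mm across, 15 mm high, left of the enclosure; leave it alone. Origin: centre of its underside.
- spanner: Loose combination spanner, 27x126x6 mm, lying along the right side of the enclosure; leave it alone. Origin: centre of its underside.
- gear: Loose small gear, 56 mm across, 28 mm high, right of the enclosure; leave it alone. Origin: centre of its underside.
- tape: Loose roll of black tape, 66 mm across, 19 mm high, right of the enclosure; leave it alone. Origin: centre of its underside.

How it is judged:
By the outcome, as a careful person would: the job done as asked, in the order asked, and still so for the second after the job is handed in, with the robot touching nothing.
It also fails if it takes over 48 s, if anything falls off the work surface, if the arm or the gripper's body presses on something with over 40 N, if the wrist force passes 120 N, or if a joint passes its speed limit or range.

## Robot

A 7-joint arm with a two-finger parallel gripper is mounted at the origin on a cart in front of the work surface, level with it; the furniture and walls round the work are solid. World frame = base frame: x ahead of the robot, y to its left, z up, the work surface at z = 0. Lengths are in mm, angles in rad, forces in N, time in s.
With the tool pointing down it reaches from about 400 to 875 mm from the base axis. Payload 4.4 kg.
Tool frame: the origin (TCP) lies midway between the tips of the shut fingers; the grasp point (between the pads) lies 19 mm behind it; z points along the fingers, y is the direction in which the jaws open and shut (so a half turn about z gives the same grasp; the last joint's range is limited). The gripper opens to 85 mm and grips with 20 to 120 N. Pads are 22 mm wide; open, the fingers measure 114 mm over their backs; the gripper's body (76 mm by 85 mm) begins 54 mm behind the grasp point. The pads swing forward as they close: fully open they stand 13 mm farther back than shut.
Start: joints at [1.054, 0.628, 0.038, 1.517, -0.027, 0.996, -0.02], TCP at [283.225, -585.066, 198.013] pointing down, gripper open.
Joint ranges: [-3.06, 3.06], [-0.37, 2.12], [-1.25, 1.32], [0.18, 2.47], [-1.1, 4.24], [0.23, 1.98], [-2.94, 2.94]. Speed limits (rad/s): [2.57, 2.57, 3.14, 3.14, 3.14, 3.14, 3.14].

## Interface

Orientations are given as [roll, pitch, yaw] about the fixed x, y, z axes, in that order (R = Rz(yaw) Ry(pitch) Rx(roll)).
In Python, from cell import * gives the robot as it stands. The module is installed in compiled form; this text tells all that it offers.
- The arm moves only by the tool move_arm, never from a script. Its argument "series" is a list of rows, each a list of 2 entries, a list of its own where there are three numbers: the shift along the tool's x, y, z in m, then the turn about the tool's z in rad. In form: [[[x, y, z], yaw], ...]. A call has 1 to 5 rows; each row is the pose to reach, as a shift and turn from the pose measured when the call began, along the tool's axes at that moment; what a row does not reach only later rows make up. A row lasts 1/8 s, in which the tool goes at most 62.5 mm and 10.7 degrees, less where a joint would pass 70% of its speed; a pose out of reach is approached as far as the arm can. A call with a gripper value outside its range is refused whole. "claw" is the opening, from 0 (shut) to 1 (fully open), set as the call begins (left out, the last holds). The fingers move at their own pace and stop on an object; the grip force is fixed at half the most. Time passes only in rows, so rows that repeat a pose let the fingers close. It gives the time, the measured TCP pose, the force and the opening at its end, in the units of the state.
- read_state(): the state, without advancing time (a new reading comes with each control period).
- get_image(name): name is "side" or "top"; returns the picture (420x560x3 uint8, blue, green, red); there is no depth.
- camera_model(name): a dict with "fov_y" (degrees; the focal length in pixels is half the picture's height over the tangent of half this angle, whatever the lens; pixels are square), "cx", "cy" (the principal point, pixels), "k1" (the pictures are not rectified: a ray, as slopes to the right and down, at radius r is drawn at 1 + k1 r^2 times it, then the intrinsics apply), "pose" (4x4, takes a point from camera to world coordinates). Camera axes: x right, y down, z forward; pixel columns grow to the right and rows downward; lengths in mm; the calibration is good to about 2 mm. A picture is of the moment at which its call begins. camera_model takes no time and is no camera call.
- finish_job(): hands the job in, once; it reports no verdict.
The state is a dict: "clock": time; "qpos": joint angles; "qd": joint speeds; "tau": joint torques, N m; "eef_pos": TCP position; "tool_rot": TCP orientation; "force": force on the tool from outside, world axes, zero at the start; "torque": the same for the moment, N m; "width": finger opening in mm.
Only numpy, scipy, OpenCV 4.12 (cv2) and the standard library are available. Lean on these libraries where they do the work, as an engineer would, in place of code of your own. Each camera call takes 0.05 s, during which the arm holds its last target. There are 200 camera calls.

## Working session

There is one attempt and no reset: what is moved stays moved. The work goes in short steps, Python scripts to look and compute and a tool call to move; the robot and the scene stay as the last step left them, time stands still between calls to the robot, and variables do not carry over. Pictures are saved under pics/ and viewed, about 8 in all and at most 12, crops included, and the job is handed in when it is done.

Besides the shell and the picture viewer there is one more tool, called by a JSON object that holds its "api" and its "payload". move_arm: Moves the arm, as the interface text tells. Its arguments: {"type":"object","properties":{"series":{"type":"array"},"claw":{"type":"number"}},"required":["series"]}

```bash
mkdir -p pics; python3 - <<'E'
from cell import *
import cv2, numpy as np
s=read_state(); print(s)
for n in("side","top"):
    cv2.imwrite(f"pics/{n}0.png",get_image(n)); m=camera_model(n); print(n,m["fov_y"],m["cx"],m["cy"],m["k1"],np.round(m["pose"],3).tolist())
E
```

```text
{'clock': 0.0, 'qpos': array([ 1.05417448,  0.62934896,  0.03840869,  1.51840043, -0.02697577,
        0.99631147, -0.01999076]), 'qd': array([ 0.00041485,  0.00126802, -0.00106111,  0.00109546,  0.0009366 ,
        0.00040545, -0.00019671]), 'tau': array([-2.24036798e-04, -5.63404834e+01,  1.22587703e+00, -1.93448085e+01,
        1.09715236e-02,  1.04401336e-02,  2.63345974e-06]), 'eef_pos': array([ 282.93306511, -584.3985663 ,  197.07635752]), 'tool_rot': array([-3.13964176e+00,  2.74834506e-05,  4.50870463e-01]), 'force': array([0.82046307, 0.33475668, 0.00833182]), 'torque': array([-0.02718146, -0.04501953,  0.01630833]), 'width': 85.27568662172854}
side 47.06687491293229 278.0761805199782 222.67211116153965 -0.12067866387625376 [[0.429, -0.357, 0.829, -441.042], [-0.903, -0.197, 0.382, -625.855], [0.027, -0.913, -0.407, 541.778], [0.0, 0.0, 0.0, 1.0]]
top 50.3798320381214 268.2842391502778 216.5288803241418 0.013778103316545972 [[-0.021, -0.991, 0.131, 341.347], [-0.999, 0.025, 0.03, -219.021], [-0.033, -0.13, -0.991, 939.803], [0.0, 0.0, 0.0, 1.0]]
```

View pics/top0.png

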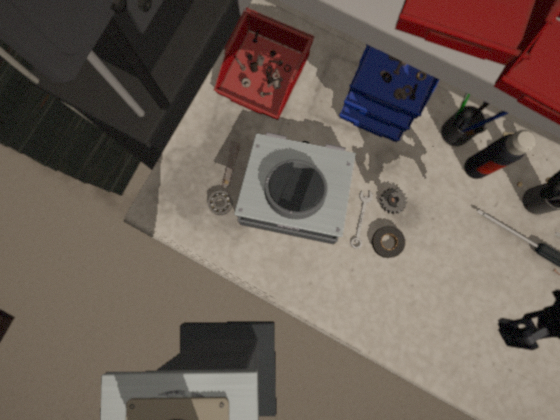

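View pics/side0.png

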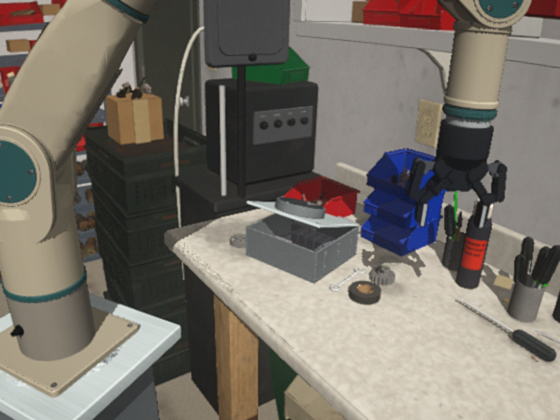

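The top view shows the enclosure with its panel corners at about (256,134), (353,151), (340,236) and (238,222), and the fastener at about (297,188). The side view shows the panel ajar, with its front edge at about (250,203)–(352,228). I'll zoom in on both.

```bash
cat >h.py <<'E'
from cell import *
import cv2, numpy as np
from scipy.optimize import least_squares
def K(n):
    m=camera_model(n); f=210/np.tan(np.radians(m["fov_y"]/2))
    return m,np.array([[f,0,m["cx"]],[0,f,m["cy"]],[0,0,1.]]),np.array([m["k1"],0,0,0.])
def proj(n,P):
    m,k,d=K(n); T=np.linalg.inv(m["pose"])
    return cv2.projectPoints(np.atleast_2d(P).astype(float),cv2.Rodrigues(T[:3,:3])[0],T[:3,3],k,d)[0][:,0]
def ray(n,uv):
    m,k,d=K(n); a=cv2.undistortPoints(np.array([[uv]],float),k,d)[0,0]
    return m["pose"][:3,3],m["pose"][:3,:3]@[a[0],a[1],1]
def onplane(n,uv,z):
    o,v=ray(n,uv); return o+v*(z-o[2])/v[2]
def world(e,P):   # e=(x,y,yaw): enclosure frame -> world
    c,s=np.cos(e[2]),np.sin(e[2]); P=np.atleast_2d(P)
    return np.c_[e[0]+c*P[:,0]-s*P[:,1],e[1]+s*P[:,0]+c*P[:,1],P[:,2]]
def panel(a,fwd,left,up): # point on panel in enclosure frame, up = above hinge line normal to panel
    return [88-fwd*np.cos(a)+up*np.sin(a),left,79+fwd*np.sin(a)+up*np.cos(a)]
def tool(dP):     # world mm -> tool axes in m
    from scipy.spatial.transform import Rotation as R
    return R.from_euler("xyz",read_state()["tool_rot"]).inv().apply(dP)/1000
E
python3 - <<'E'
import cv2,numpy as np
t=cv2.resize(cv2.imread("pics/top0.png")[115:255,220:370],None,fx=4,fy=4,interpolation=cv2.INTER_CUBIC)
cv2.imwrite("pics/c1.png",t)
t=cv2.resize(cv2.imread("pics/side0.png")[180:300,230:380],None,fx=5,fy=5,interpolation=cv2.INTER_CUBIC)
cv2.imwrite("pics/c2.png",t)
E
```

```text
(no output)
```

View pics/c1.png

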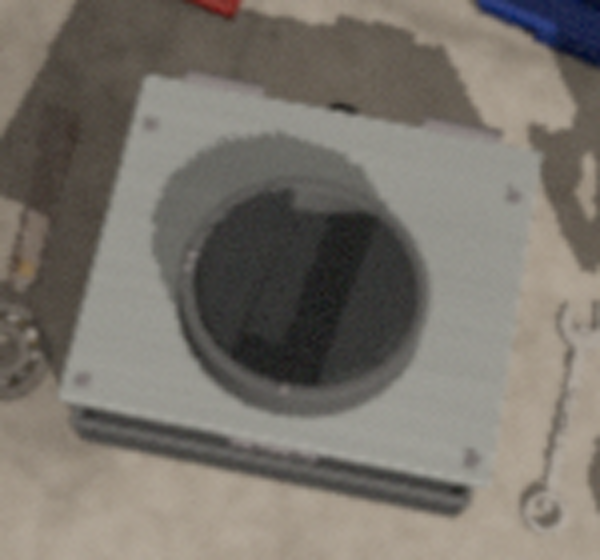

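View pics/c2.png

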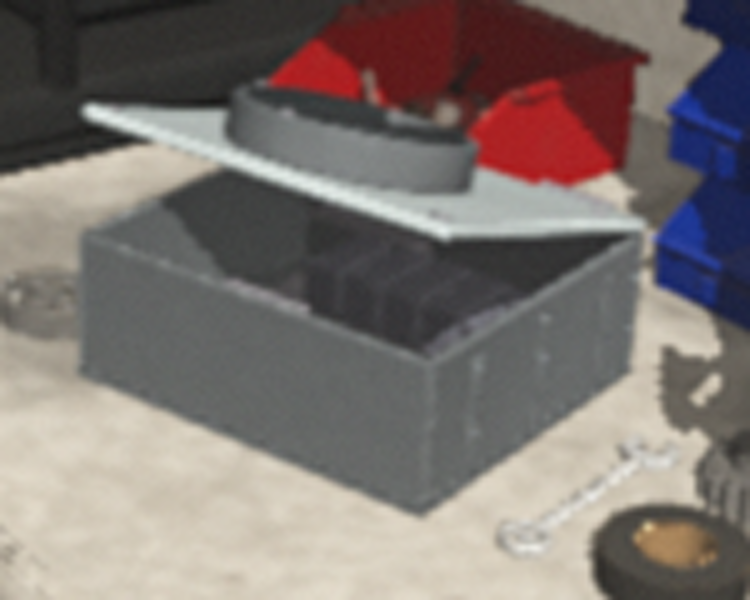

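Both crops give clear corners: the four panel corners in the top view, and the enclosure base, rim and panel corners in the side view. I'll fit pose and opening angle to them.

```bash
python3 - <<'E'
from h import *
T=np.array([[148,77],[540,152],[488,483],[65,397]])/4+[219.6,114.6]
S=np.array([[82,372],[422,515],[630,372],[84,234],[430,357],[85,105],[447,233],[643,220]])/5+[229.6,179.6]
def res(p):
    a=p[3]; e=p[:3]
    pt=[panel(a,0,100,3),panel(a,0,-100,3),panel(a,182,-100,3),panel(a,182,100,3)]
    ps=[[-90,100,0],[-90,-100,0],[90,-100,0],[-90,100,75],[-90,-100,75],panel(a,182,100,3),panel(a,182,-100,3),panel(a,0,-100,3)]
    return np.r_[proj("top",world(e,pt))-T,proj("side",world(e,ps))-S].ravel()
r=least_squares(res,[500,-230,-.2,.4],loss="soft_l1"); p=r.x
print(p); print(np.round(res(p).reshape(-1,2),1).tolist())
np.save("e.npy",p)
print("press",world(p,panel(p[3],160,78,3)),"shut",world(p,panel(0,160,78,3)),"axis",world(p,panel(0,112,0,27)))
E
```

```text
[ 5.15168859e+02 -2.48327283e+02 -2.30671033e-01  3.05798205e-01]
[[-1.1, -1.6], [0.3, -0.9], [0.3, 0.2], [-2.4, -0.8], [-1.0, 1.5], [-0.1, 1.8], [0.5, 1.0], [-1.5, 0.5], [0.4, 2.6], [-0.1, 1.0], [0.2, -0.3], [1.0, 0.8]]
press [[ 471.01463395 -157.83542521  130.029532  ]] shut [[ 462.90911362 -155.93183327   82.        ]] axis [[ 491.8045419  -242.84014257  106.        ]]
```

{"api": "move_arm", "payload": {"series": [[[0.04,-0.034,-0.005],0.14],[[0.08,-0.068,-0.01],0.28],[[0.12,-0.102,-0.015],0.42],[[0.16,-0.136,-0.02],0.55],[[0.2,-0.17,-0.02],0.68]], "claw": 0}}

```text
clock: 0.72
eef_pos: [389.6, -342.8, 217.6]
tool_rot: [-3.14, 0.001, -0.234]
force: [1.2, -0.4, 0.5]
width: 0.2
```

```bash
python3 - <<'E'
from h import *
s=read_state();print(s["eef_pos"],s["tool_rot"],s["width"],s["force"],s["clock"])
print(tool(np.array([471,-158,175])-s["eef_pos"]))
E
```

```text
[ 389.56821779 -342.76580538  217.60515496] [-3.14025659e+00  6.52476125e-04 -2.33518997e-01] 0.1810697648099878 [ 1.15998898 -0.40228535  0.53433716] 0.725
[ 0.0364941  -0.19853736  0.04284665]
```

{"api": "move_arm", "payload": {"series": [[[0.006,-0.05,0],0],[[0.014,-0.1,0],0],[[0.024,-0.15,0],0],[[0.036,-0.198,0.015],0],[[0.036,-0.198,0.04],0]]}}

```text
clock: 1.35
eef_pos: [473.2, -153.7, 177.7]
tool_rot: [-3.138, -0.002, -0.225]
force: [-0.7, -1.1, 0.1]
width: 0.2
```

```bash
python3 - <<'E'
from h import *
s=read_state();p=np.load("e.npy");print(s["eef_pos"],s["tool_rot"],s["force"])
print(tool(world(p,panel(p[3],160,78,3))[0]-s["eef_pos"]),tool(world(p,panel(0,160,78,3))[0]-s["eef_pos"]))
E
```

```text
[ 473.1723804  -153.67024461  177.71688619] [-3.13788115e+00 -1.70954172e-03 -2.25336477e-01] [-0.66795834 -1.09459303  0.10481971]
[-0.00125407  0.00471895  0.04766809] [-0.0096621   0.00485274  0.09568316]
```

{"api": "move_arm", "payload": {"series": [[[-0.001,0.004,0.02],0],[[-0.001,0.004,0.036],0],[[-0.001,0.004,0.044],0],[[-0.001,0.004,0.05],0],[[-0.002,0.004,0.056],0]]}}

```text
clock: 1.98
eef_pos: [470.8, -157.1, 121.7]
tool_rot: [-3.138, -0.003, -0.225]
force: [0.4, 0.5, -0.3]
width: -0.1
```

{"api": "move_arm", "payload": {"series": [[[-0.001,0,0.005],0],[[-0.002,0,0.01],0],[[-0.003,0,0.015],0],[[-0.004,0,0.02],0],[[-0.005,0,0.025],0]]}}

```text
clock: 2.6
eef_pos: [465.8, -155.9, 96.4]
tool_rot: [-3.138, -0.002, -0.225]
force: [-0.7, 0.2, 1.5]
width: -0.1
```

```bash
python3 - <<'E'
from h import *
s=read_state();print(s["eef_pos"],s["force"])
a=get_image("side")[150:300,230:400];b=get_image("top")[95:255,210:370]
cv2.imwrite("pics/d1.png",np.hstack([cv2.resize(a,(453,400),interpolation=2),cv2.resize(b,(345,400),interpolation=2)]))
E
```

```text
[ 465.76658474 -155.87751871   96.4388083 ] [-0.67034449  0.16447155  1.46137021]
```

View pics/d1.png

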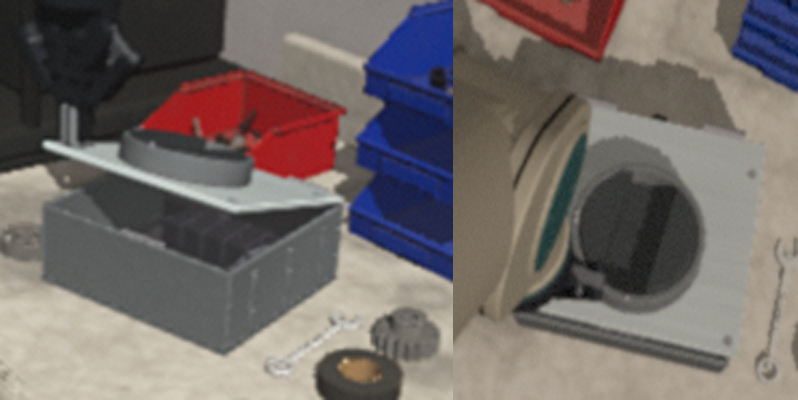

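```bash
python3 - <<'E'
from h import *
s=read_state();p=np.load("e.npy");P=s["eef_pos"]
for n in("side","top"):print(n,proj(n,[P,P+[0,0,40]]))
c1=(proj("side",[P,P+[0,0,40]])-[230,150])*2.667;print(c1)
o=(proj("side",world(p,[panel(a,160,78,3) for a in (.306,.25,.15)]))-[230,150])*2.667;print(o)
for a in(.306,.2,.1):print(a,((proj("side",world(p,[panel(a,182,100,3),panel(a,182,-100,3)]))-[230,150])*2.667).tolist())
E
```

```text
side [[257.76717257 218.38750522]
 [257.93716927 202.27876701]]
top [[248.34958277 210.4842178 ]
 [246.66042019 207.33011444]]
[[ 74.05504926 182.38947642]
 [ 74.50843044 139.42747161]]
[[ 79.46435319 144.49922076]
 [ 77.36360304 154.5958973 ]
 [ 74.54243281 172.48298761]]
0.306 [[44.00804244323489, 137.58999706296237], [238.02146638261493, 202.49723237435515]]
0.2 [[39.979270113596336, 159.3973276684225], [232.7859733424412, 226.52880805099187]]
0.1 [[37.6446911468192, 179.6402677459934], [229.1874199860419, 248.70401278875534]]
```

The panel's front edge still sits at about (45,145)–(240,212) in the side crop, so it has hardly moved, though the TCP reads z=96. The fingertip meets the panel edge at about (68,143). I'll look closer before pushing on.

```bash
python3 - <<'E'
from h import *
a=get_image("side")[165:255,235:335];b=get_image("top")[165:255,215:315]
f=lambda x:cv2.resize(x,(400,360),interpolation=2)
o=np.hstack([f(a),f(b)]); o=cv2.convertScaleAbs(o,alpha=1.8,beta=10)
cv2.imwrite("pics/d2.png",o)
E
```

```text
(no output)
```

View pics/d2.png

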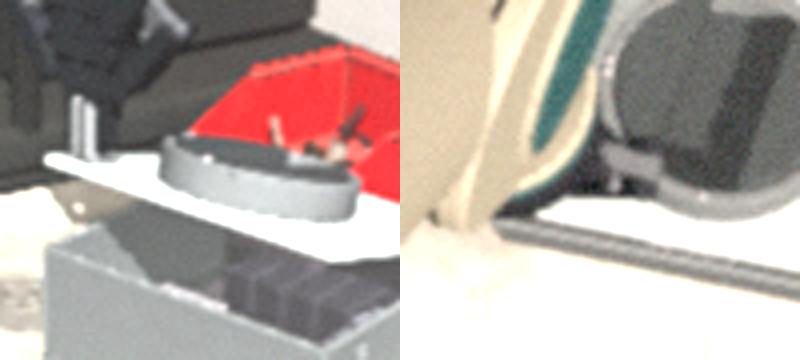

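```bash
python3 - <<'E'
from h import *
P=np.array([283,-584.5,197.]);y=np.array([.436,-.9,0])*50
print(proj("side",[P+y+[0,0,13],P-y+[0,0,13]]), proj("top",[P+y,P-y]))
p=np.load("e.npy");s=read_state();q=s["eef_pos"]
d=q-[p[0],p[1],0];c,sn=np.cos(p[2]),np.sin(p[2]);print("encl frame",c*d[0]+sn*d[1],-sn*d[0]+c*d[1],q[2],s["force"])
a=cv2.imread("pics/side0.png")[120:270,400:550];b=cv2.imread("pics/top0.png")[280:420,480:560]
cv2.imwrite("pics/d3.png",np.hstack([cv2.resize(a,(450,450)),cv2.resize(b,(257,450))]))
E
```

```text
[[475.47220044 245.87830091]
 [414.63610258 244.84114192]] [[540.03755374 293.18118075]
 [485.06608301 321.86464989]]
encl frame -68.93586192505948 78.72308275508561 96.60586255620484 [ 0.27289344 -0.32555004 -0.18690166]
```

View pics/d3.png

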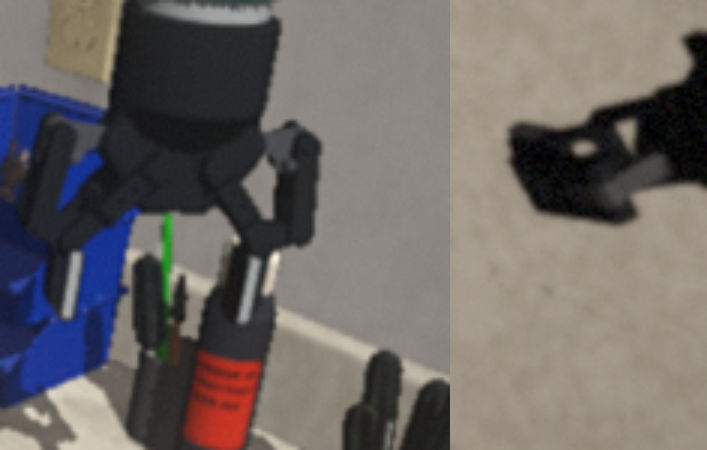

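The tips sit about 33 mm higher in the images than the reported TCP, both at the start (tips at px (422,227) and (482,227)) and now. So the fingertip is really just resting on the panel. I'll keep pushing, guided by force and pictures.

{"api": "move_arm", "payload": {"series": [[[0,0,0.005],0],[[-0.001,0,0.01],0],[[-0.001,0,0.015],0],[[-0.002,0,0.02],0],[[-0.002,0,0.025],0]]}}

```text
clock: 3.42
eef_pos: [463.9, -155.3, 71.2]
tool_rot: [-3.138, -0.002, -0.225]
force: [-0.7, 0.6, 1.7]
width: -0.0
```

```bash
python3 - <<'E'
from h import *
s=read_state();print(s["eef_pos"],s["force"],s["torque"])
a=get_image("side");a=a[150:250,235:360];b=get_image("top")[145:255,215:352]
f=lambda x:cv2.resize(x,(400,320),interpolation=2)
cv2.imwrite("pics/d4.png",np.hstack([f(a),f(b)]))
E
```

```text
[ 463.89623469 -155.31580065   71.17463459] [-0.67498083  0.60914652  1.69567309] [ 0.00623445  0.18931817 -0.07733285]
```

View pics/d4.png

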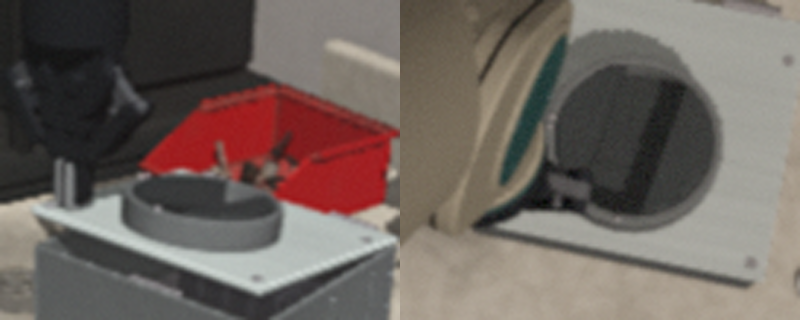

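The panel is closing: its front edge is now at about (35,212)–(260,292), with the rim about 35 crop px below it. I'll continue.

{"api": "move_arm", "payload": {"series": [[[0,0,0.005],0],[[-0.001,0,0.01],0],[[-0.001,0,0.014],0],[[-0.001,0,0.017],0],[[-0.001,0,0.02],0]]}}

```text
clock: 4.15
eef_pos: [463.0, -155.1, 50.8]
tool_rot: [-3.138, -0.002, -0.226]
force: [0.7, -0.9, 1.5]
width: -0.1
```

{"api": "move_arm", "payload": {"series": [[[0,0,0.002],0],[[0,0,0.004],0],[[0,0,0.006],0],[[0,0,0.006],0]]}}

```text
clock: 4.65
eef_pos: [463.1, -155.1, 48.4]
tool_rot: [-3.137, -0.003, -0.226]
force: [-7.3, 1.7, 42.6]
width: -0.1
```

{"api": "move_arm", "payload": {"series": [[[0,0,-0.04],0],[[0,0,-0.09],0],[[-0.04,-0.02,-0.11],0],[[-0.08,-0.05,-0.11],0],[[-0.08,-0.05,-0.11],0]]}}

```text
clock: 5.28
eef_pos: [392.6, -86.0, 158.3]
tool_rot: [-3.136, -0.0, -0.222]
force: [0.0, -0.8, -0.3]
width: 0.3
```

```bash
python3 - <<'E'
from h import *
s=read_state();print(s["eef_pos"],s["tool_rot"],s["force"])
a=get_image("side");cv2.imwrite("pics/side5.png",a);b=get_image("top");cv2.imwrite("pics/top5.png",b)
a=a[130:260,225:350];b=b[130:255,225:345]
f=lambda x:cv2.resize(x,(400,416),interpolation=2)
cv2.imwrite("pics/d5.png",np.hstack([f(a),f(b)]))
print(proj("side",[s["eef_pos"],s["eef_pos"]+[0,0,33.5]]))
E
```

```text
[392.57959151 -86.03969309 158.33972373] [-3.13584626e+00 -2.26937838e-05 -2.22154069e-01] [ 0.03820452 -0.82208595 -0.29288845]
[[214.37517306 197.92180765]
 [213.98457825 183.47684466]]
```

View pics/d5.png

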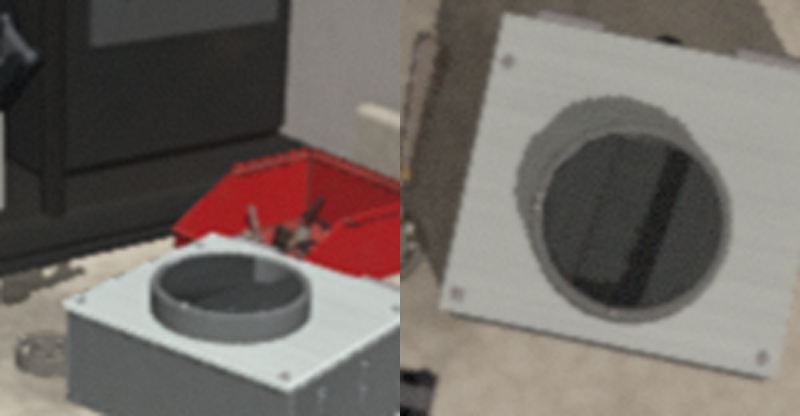

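Panel shut (side: no gap along the rim). In the top crop the slot runs from about (656,147) to (607,288), centre (632,217), about 0.13 rad clockwise of the panel axis. Next I'll measure the fingertip's true xy, since the reported pose looks biased.

```bash
python3 - <<'E'
from h import *
a=cv2.imread("pics/side5.png")[110:220,160:270];b=cv2.imread("pics/top5.png")[215:325,185:295]
f=lambda x:cv2.convertScaleAbs(cv2.resize(x,(400,400),interpolation=2),alpha=1.6)
cv2.imwrite("pics/d6.png",np.hstack([f(a),f(b)]))
P=read_state()["eef_pos"];print(proj("top",[P,P+[0,0,33.5]]),proj("side",[[463.9,-155.3,71.2+33.5]]),proj("side",[[283,-584.5,197+13+33.5]]))
g=lambda x,y:[(x-400)/3.333+224.6,y/3.328+129.6]
T=np.array([g(503,12),g(441,310),g(777,378)])
L=[[88,100,82],[-94,100,82],[-94,-100,82]]
r=least_squares(lambda e:(proj("top",world(e,L))-T).ravel(),[515,-248,-.23]);print(r.x,np.round(r.fun,1))
print("axis from fit",world(r.x,[[-24,0,106]]),"from slot",onplane("top",g(632,217),106),"circle@106",onplane("top",g(632,228),104))
u=onplane("top",g(656,147),106)-onplane("top",g(607,288),106);print("slot yaw",np.arctan2(u[1],u[0]))
E
```

```text
[[208.12090268 245.38316627]
 [204.81182642 244.06289164]] [[257.26256847 215.22729347]] [[448.95680308 226.11131774]]
[ 5.14044363e+02 -2.49425305e+02 -2.24697240e-01] [ 0.1  0.2 -0.6 -0.2  0.5 -0. ]
axis from fit [[ 490.64768391 -244.07783576  106.        ]] from slot [ 491.92329864 -243.94449201  106.        ] circle@106 [ 485.92703262 -243.82277422  104.        ]
slot yaw -0.35731066632354475
```

View pics/d6.png

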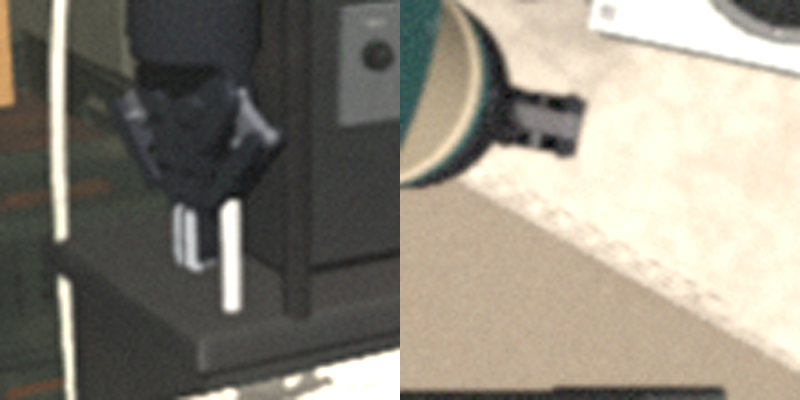

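The long white bar at (230,255) is the background post. The real fingertip is at (195,270), px (213.6,184.2), against a prediction of (214.0,183.5) with the 33.5 mm z offset. So xy is good, and true tip z is TCP z + 33.5. I'll go above the slot end, turning the gripper so its narrow side lies across the slot.

```bash
python3 - <<'E'
from h import *
s=read_state();print(s["qpos"][6],tool(np.array([464.8,-234.2,110])-s["eef_pos"]))
E
```

```text
-1.5062284019147665 [0.09904871 0.1267863  0.04836251]
```

{"api": "move_arm", "payload": {"series": [[[0.02,0.025,0],-0.18],[[0.04,0.05,0],-0.36],[[0.06,0.075,0],-0.54],[[0.08,0.1,0],-0.72],[[0.099,0.127,0],-0.9]]}}

```text
clock: 6.0
eef_pos: [465.5, -236.8, 157.9]
tool_rot: [3.141, -0.007, 0.679]
force: [0.7, -0.3, -0.0]
width: 0.1
```

{"api": "move_arm", "payload": {"series": [[[0,0,0.01],-0.18],[[0,0,0.02],-0.36],[[0,0,0.03],-0.53],[[0,0,0.03],-0.53],[[0,0,0.03],-0.53]]}}

```text
clock: 6.62
eef_pos: [466.0, -237.5, 127.9]
tool_rot: [3.137, -0.005, 1.206]
force: [-0.8, 0.1, 0.0]
width: -0.2
```

```bash
python3 - <<'E'
from h import *
s=read_state();P=s["eef_pos"];print(P,s["tool_rot"],s["force"],tool(np.array([464.8,-234.2,P[2]])-P))
a=get_image("side");b=get_image("top");cv2.imwrite("pics/side7.png",a);cv2.imwrite("pics/top7.png",b)
print(proj("side",[P+[0,0,33.5]]),proj("side",[[464.8,-234.2,P[2]+33.5]]))
f=lambda x:cv2.convertScaleAbs(cv2.resize(x,(400,400),interpolation=2),alpha=1.5)
cv2.imwrite("pics/d7.png",np.hstack([f(a[150:250,230:330]),f(b[140:240,240:340])]))
E
```

```text
[ 466.03750224 -237.54542588  127.87549134] [ 3.1369529  -0.0051673   1.20559744] [-0.75969665  0.07296656  0.01109525] [ 2.68281297e-03 -2.35070032e-03  2.95642169e-06]
[[291.22999602 198.27895325]] [[289.60604405 198.18557765]]
```

View pics/d7.png

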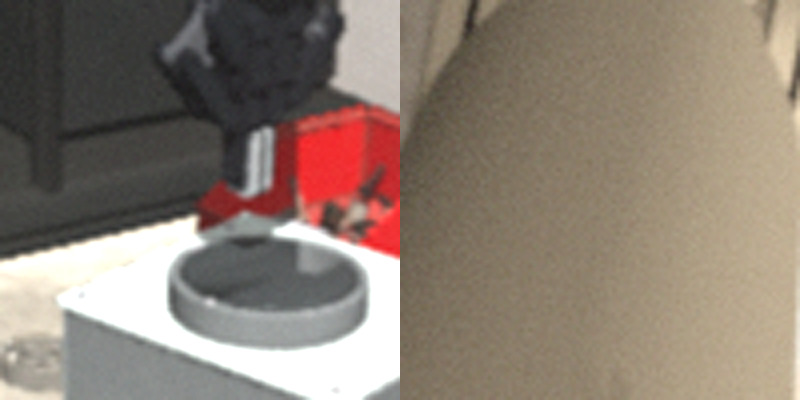

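The fingertip's lower end is at crop (250,192), px (292.4,198), within about 1 px of the prediction. The top view shows only the forearm. I'll correct 3 mm and descend in stages.

{"api": "move_arm", "payload": {"series": [[[0.003,-0.002,0.015],0],[[0.003,-0.002,0.03],0],[[0.003,-0.002,0.045],0],[[0.003,-0.002,0.053],0],[[0.003,-0.002,0.058],0]]}}

```text
clock: 7.35
eef_pos: [465.6, -233.5, 69.5]
tool_rot: [3.137, -0.005, 1.207]
force: [-0.2, 0.1, 0.1]
width: -0.2
```

{"api": "move_arm", "payload": {"series": [[[0,0,0.004],0],[[0,0,0.008],0],[[0,0,0.012],0]]}}

```text
clock: 7.72
eef_pos: [465.8, -233.5, 57.5]
tool_rot: [3.137, -0.005, 1.207]
force: [0.5, -0.4, -0.2]
width: 0.2
```

```bash
cat >>h.py <<'E'
A=np.array([491,-244.])
def plan(phis,R=28):
    s=read_state();P=s["eef_pos"];v=P[:2]-A
    print("at phi",round(np.arctan2(v[1],v[0]),3),"r",round(np.hypot(*v),1),"z",P[2],"F",s["force"])
    for f in phis:
        t=tool(np.r_[A+R*np.array([np.cos(f),np.sin(f)]),57.5]-P)
        ty=max(f+.15,1.346)-1.571   # tool yaw follows slot
        print(round(f,3),np.round(t,3).tolist(),round(-(ty-s["tool_rot"][2]),2))
E
python3 -c "
from h import *
plan(2.785-.13*np.arange(1,6))"
```

```text
at phi 2.748 r 27.3 z 57.50058667856166 F [ 0.54316825 -0.40100172 -0.16949276]
2.655 [0.003, -0.001, 0.0] -0.03
2.525 [0.006, 0.0, 0.0] 0.1
2.395 [0.01, 0.001, 0.0] 0.23
2.265 [0.013, 0.003, 0.0] 0.36
2.135 [0.016, 0.005, 0.0] 0.49
```

{"api": "move_arm", "payload": {"series": [[[0.003,-0.001,0],0],[[0.006,0,0],0.1],[[0.01,0.001,0],0.23],[[0.013,0.003,0],0.36],[[0.016,0.005,0],0.49]]}}

```text
clock: 8.35
eef_pos: [474.2, -221.0, 57.5]
tool_rot: [3.141, -0.004, 0.712]
force: [-3.4, -2.1, 0.2]
width: -0.1
```

```bash
python3 -c "
from h import *
plan(2.135-.13*np.arange(1,6))"
```

```text
at phi 2.202 r 28.5 z 57.549957033859016 F [-3.353176   -2.1495033   0.22673476]
2.005 [0.005, 0.002, 0.0] 0.13
1.875 [0.009, 0.003, 0.0] 0.26
1.745 [0.012, 0.004, 0.0] 0.39
1.615 [0.015, 0.006, 0.0] 0.52
1.485 [0.018, 0.009, 0.0] 0.65
```

The force is about 4 N against the motion, so the fastener is turning.

{"api": "move_arm", "payload": {"series": [[[0.005,0.002,0],0.13],[[0.009,0.003,0],0.26],[[0.012,0.004,0],0.39],[[0.015,0.006,0],0.52],[[0.018,0.009,0],0.65]]}}

```text
clock: 8.98
eef_pos: [490.9, -215.6, 57.4]
tool_rot: [-3.138, 0.001, 0.057]
force: [-5.1, -0.4, 1.1]
width: -0.0
```

```bash
python3 -c "
from h import *
plan(1.485-.1*np.arange(1,6))"
```

```text
at phi 1.575 r 28.4 z 57.36604623697878 F [-5.11766625 -0.36138422  1.08872012]
1.385 [0.005, 0.001, -0.0] 0.09
1.285 [0.008, 0.002, -0.0] 0.19
1.185 [0.01, 0.003, -0.0] 0.28
1.085 [0.013, 0.004, -0.0] 0.28
0.985 [0.015, 0.006, -0.0] 0.28
```

{"api": "move_arm", "payload": {"series": [[[0.005,0.001,0],0.09],[[0.008,0.002,0],0.19],[[0.01,0.003,0],0.28],[[0.013,0.004,0],0.28],[[0.015,0.006,0],0.28]]}}

```text
clock: 9.6
eef_pos: [503.4, -220.6, 57.1]
tool_rot: [-3.138, 0.007, -0.222]
force: [-5.3, -0.6, 2.8]
width: -0.2
```

```bash
python3 -c "
from h import *
plan(.985-.1*np.arange(1,4))"
```

```text
at phi 1.086 r 26.5 z 57.084698947322416 F [-5.29187798 -0.58212166  2.75172622]
0.885 [0.006, 0.001, -0.0] 0.0
0.785 [0.008, 0.002, -0.0] 0.0
0.685 [0.01, 0.004, -0.001] 0.0
```

{"api": "move_arm", "payload": {"series": [[[0.002,0,0],0],[[0.004,0,0],0],[[0.005,0,0],0]]}}

```text
clock: 9.98
eef_pos: [505.0, -221.8, 56.6]
tool_rot: [-3.139, 0.013, -0.222]
force: [-8.9, -1.6, 2.9]
width: 0.2
```

{"api": "move_arm", "payload": {"series": [[[0.003,0,0],0],[[0.005,0,0],0],[[0.006,0,0],0],[[0.006,0,0],0]]}}

```text
clock: 10.48
eef_pos: [504.8, -221.5, 55.8]
tool_rot: [-3.137, 0.024, -0.222]
force: [-10.7, 0.9, 6.8]
width: 0.1
```

{"api": "move_arm", "payload": {"series": [[[0.004,0,-0.001],0],[[0.008,0,-0.001],0],[[0.012,0,-0.001],0],[[0.014,0,-0.001],0],[[0.014,0,-0.001],0]]}}

```text
clock: 11.1
eef_pos: [503.9, -220.9, 54.8]
tool_rot: [-3.133, 0.051, -0.223]
force: [-24.4, 3.7, 14.3]
width: 0.3
```

Firm stop at 24 N, with the tip where the locked position predicts. I'll relieve the load, lift out and clear the view.

{"api": "move_arm", "payload": {"series": [[[-0.002,0,0],0],[[-0.004,0,-0.002],0],[[-0.005,0,-0.01],0],[[-0.005,0,-0.04],0],[[-0.005,0,-0.09],0]]}}

```text
clock: 11.72
eef_pos: [503.7, -221.2, 145.5]
tool_rot: [-3.132, 0.052, -0.222]
force: [1.4, -0.4, 0.6]
width: -0.3
```

{"api": "move_arm", "payload": {"series": [[[-0.04,-0.04,-0.02],0],[[-0.08,-0.09,-0.02],0],[[-0.12,-0.13,-0.02],0],[[-0.12,-0.13,-0.02],0]]}}

```text
clock: 12.22
eef_pos: [415.3, -64.3, 173.9]
tool_rot: [-3.13, 0.052, -0.215]
force: [1.2, -0.4, 1.0]
width: -0.0
```

```bash
python3 - <<'E'
from h import *
s=read_state();print(s["eef_pos"],s["force"],s["clock"])
a=get_image("side");b=get_image("top")
f=lambda x:cv2.convertScaleAbs(cv2.resize(x,(400,400),interpolation=2),alpha=1.4)
cv2.imwrite("pics/d8.png",np.hstack([f(a[150:290,240:380]),f(b[120:250,235:365])]))
E
```

```text
[415.34637792 -64.28582588 173.86208596] [ 1.20319267 -0.38037121  0.95980263] 12.225
```

View pics/d8.png

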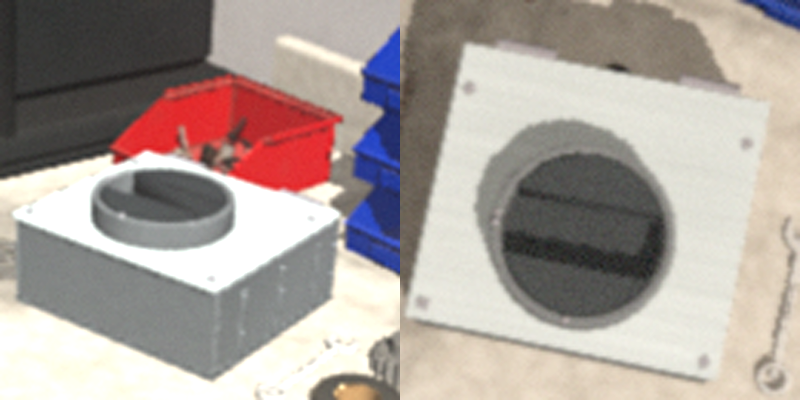

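Panel shut. The slot edges, e.g. (518,190)–(660,218) at 11.2°, are parallel to the panel's front edge (11.7°) and back edge (10.6°), so it is locked. The spanner, gear and tape look undisturbed. Handing in.

```bash
python3 -c "
from cell import *
print(finish_job())"
```

```text
the job is handed in; nothing more can be done
None
```

The panel is shut and the fastener is turned clockwise to its stop, and I handed the job in at about 12 s of the 48 s.

- **Panel:** I pushed near its front left corner with the shut fingertips until it met a hard stop. The last pictures show no gap along the rim. The wrist force at that stop read 42.6 N, taken through the fingertip. That is above the 40 N limit given for the arm and gripper body, but below the 120 N wrist limit.
- **Fastener:** I set the fingertip in the slot and swung it clockwise against 4 to 5 N until it stopped firmly at about 24 N. In the last top view the upper slot edge lies at 11.2° and the panel's back and front edges at 10.6° and 11.7°, so the slot is along the enclosure's y. A second, less clear line in the slot's shadow read about 8.6°.
- **Disagreement:** in the pictures the fingertips sat about 33 mm higher than the reported TCP. Contact with the shut panel gave the same figure, so I corrected for it; the sideways position agreed to within 1 to 2 pixels. I did not find the cause.
- **Loose parts:** the spanner, and what shows of the gear and tape, look unmoved in the last picture. The bearing and feeler were mostly out of that view and not checked at the end, but the fingertips never came near the bench on that side.

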